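Load the cut tubes into the tacking jig

TASK

Load the welding jig: take the four cut steel tubes off the saw rack one by one and lay each in the jig nest of its own length and paint colour, fully down in both of its V-saddles and between its end stops. Leave all four resting there, and do not disturb the tape measure or the red magnetic square.

Things in the scene. Friction and masses are not known exactly. Their poses are not given: they have to be found in the camera images.
- red_tube: Dark steel tube 100 mm long, 27 mm diameter, about 150 g, red paint band near each end. One of a row of four on the grey saw rack, 66 mm apart (39 mm clear between), axis level, 60 mm above the bench. Free space for fingers within 18 mm lengthwise of its middle; rack saddles hold it further out. Origin: its middle, on the axis; x along it, ends alike; it may roll about x.
- yellow_tube: Dark steel tube 130 mm long, 27 mm diameter, about 195 g, yellow paint band near each end. One of a row of four on the grey saw rack, 66 mm apart (39 mm clear between), axis level, 60 mm above the bench. Free space for fingers within 18 mm lengthwise of its middle; rack saddles hold it further out. Origin: its middle, on the axis; x along it, ends alike; it may roll about x.
- blue_tube: Dark steel tube 160 mm long, 27 mm diameter, about 240 g, blue paint band near each end. One of a row of four on the grey saw rack, 66 mm apart (39 mm clear between), axis level, 60 mm above the bench. Free space for fingers within 18 mm lengthwise of its middle; rack saddles hold it further out. Origin: its middle, on the axis; x along it, ends alike; it may roll about x.
- green_tube: Dark steel tube 190 mm long, 27 mm diameter, about 285 g, green paint band near each end. One of a row of four on the grey saw rack, 66 mm apart (39 mm clear between), axis level, 60 mm above the bench. Free space for fingers within 18 mm lengthwise of its middle; rack saddles hold it further out. Origin: its middle, on the axis; x along it, ends alike; it may roll about x.
- red_nest: Fixed red nest for the 100 mm tube, in a row of four about 66 mm apart: strip 128 x 44 x 6, stop plate at each end (55 high, 116 apart inside), two dark V-saddles 20 long, 40 wide at the mouth, 34 either side of the middle (mm). Origin: middle of its underside, on a 12 mm plate; x along it, z up. A tube lying home has its axis 50 mm above the origin.
- yellow_nest: Fixed yellow nest for the 130 mm tube, in a row of four about 66 mm apart: strip 158 x 44 x 6, stop plate at each end (55 high, 146 apart inside), two dark V-saddles 20 long, 40 wide at the mouth, 49 either side of the middle (mm). Origin: middle of its underside, on a 12 mm plate; x along it, z up. A tube lying home has its axis 50 mm above the origin.
- blue_nest: Fixed blue nest for the 160 mm tube, in a row of four about 66 mm apart: strip 188 x 44 x 6, stop plate at each end (55 high, 176 apart inside), two dark V-saddles 20 long, 40 wide at the mouth, 64 either side of the middle (mm). Origin: middle of its underside, on a 12 mm plate; x along it, z up. A tube lying home has its axis 50 mm above the origin.
- green_nest: Fixed green nest for the 190 mm tube, in a row of four about 66 mm apart: strip 218 x 44 x 6, stop plate at each end (55 high, 206 apart inside), two dark V-saddles 20 long, 40 wide at the mouth, 79 either side of the middle (mm). Origin: middle of its underside, on a 12 mm plate; x along it, z up. A tube lying home has its axis 50 mm above the origin.
- tape_measure: Bystander: loose yellow tape measure, 75 x 70 x 36 mm, lying on the bench beyond the rack and the plate. Origin: centre of its underside.
- magnetic_square: Bystander: loose red magnetic welding square lying flat, about 85 x 85 x 16 mm, on the bench near the robot's base. Origin: near its middle, on its underside.
Not all that is in view belongs to the job. Leave any blue or turquoise look-alike of the red_tube alone.

How it is judged:
At the end, for the whole second after the job is handed in: Each tube rests in the nest of its own colour: middle within 10 mm of the nest's middle lengthwise and 6 mm sideways, axis 45 to 55 mm above the nest's underside and parallel within 0.08 rad. Tape measure and magnetic square within 20 mm of where they were (x of red_tube in the frame of red_nest between -0.01 and 0.01 m and y of red_tube in the frame of red_nest between -0.006 and 0.006 m and z of red_tube in the frame of red_nest between 0.045 and 0.055 m and angle between the x axis of red_tube and the x axis of red_nest, either way round below 0.08 rad and linear speed of each of red_tube, yellow_tube, blue_tube, green_tube below 0.02 m/s and angular speed of each of red_tube, yellow_tube, blue_tube, green_tube below 0.3 rad/s and x of yellow_tube in the frame of yellow_nest between -0.01 and 0.01 m and y of yellow_tube in the frame of yellow_nest between -0.006 and 0.006 m and z of yellow_tube in the frame of yellow_nest between 0.045 and 0.055 m and angle between the x axis of yellow_tube and the x axis of yellow_nest, either way round below 0.08 rad and x of blue_tube in the frame of blue_nest between -0.01 and 0.01 m and y of blue_tube in the frame of blue_nest between -0.006 and 0.006 m and z of blue_tube in the frame of blue_nest between 0.045 and 0.055 m and angle between the x axis of blue_tube and the x axis of blue_nest, either way round below 0.08 rad and x of green_tube in the frame of green_nest between -0.01 and 0.01 m and y of green_tube in the frame of green_nest between -0.006 and 0.006 m and z of green_tube in the frame of green_nest between 0.045 and 0.055 m and angle between the x axis of green_tube and the x axis of green_nest, either way round below 0.08 rad and distance of each of tape_measure, magnetic_square from where it was at the start of the episode below 0.02 m); the robot touches nothing.
It fails at once if the tape measure is pushed more than 20 mm from its place (distance of tape_measure from where it was at the start of the episode above 0.02 m).
It fails at once if the magnetic square is pushed more than 20 mm from its place (distance of magnetic_square from where it was at the start of the episode above 0.02 m).
It also fails if it takes over 90 s, if anything falls off the work surface, if the arm or the gripper's body presses on something with over 40 N, if the wrist force passes 120 N, or if a joint passes its speed limit or range.

ROBOT

A 7-joint arm with a two-finger parallel gripper is mounted at the origin on the work surface. World frame = base frame: x ahead of the robot, y to its left, z up, the work surface at z = 0. Lengths are in m, angles in rad, forces in N, time in s.
With the tool pointing down it reaches from about 0.425 to 0.875 m from the base axis. Payload 9.9 kg.
Tool frame: the origin (TCP) lies midway between the tips of the shut fingers; the grasp point (between the pads) lies 19 mm behind it (bot.grasp_offset is the distance from the TCP to the grasp point, in m); z points along the fingers, y is the line along which they close (so a half turn about z gives the same grasp; the last joint's range is limited). The gripper opens to 85 mm and grips with 20 to 120 N. Pads are 22 mm wide; open, the fingers measure 114 mm over their backs; the gripper's body (76 mm by 85 mm) begins 54 mm behind the grasp point. The pads swing forward as they close: fully open they stand 13 mm farther back than shut.
Start: joints at [-1.375, 0.576, 0.025, 1.437, -0.015, 1.129, -0.057], TCP at [0.186, 0.649, 0.231] pointing down, gripper open.
Joint ranges: [-2.76, 2.76], [-0.34, 2.15], [-1.52, 1.57], [0.19, 2.46], [-1.09, 4.23], [0.17, 1.99], [-2.82, 2.82]. Speed limits (rad/s): [2.22, 2.22, 3.01, 3.01, 3.14, 3.14, 3.14].

INTERFACE

Orientations are given as a unit quaternion [w, x, y, z].
In Python, from cell import read_state, cams, bot gives the robot as it stands. The module is installed in compiled form; this text tells all that it offers.
- The arm moves only by the tool send_rows, never from a script. Its argument "plan" is a list of rows, each a list of 7 numbers: the shift along the tool's x, y, z in m, then the turn, a rotation vector about the tool's x, y, z in degrees, then the opening, from -1 (shut) to 1 (fully open). In form: [[tx, ty, tz, rx, ry, rz, claw], ...]. A call has 1 to 10 rows; each row shifts and turns the commanded pose from where the row before left it, along the tool's axes as they then stand; what a row does not reach is not made up. A row lasts 1/10 s, in which the tool goes at most 50 mm and 8.59 degrees, less where a joint would pass 70% of its speed; a pose out of reach is approached as far as the arm can. A call with a gripper value outside its range is refused whole. The fingers move at their own pace and stop on an object; the grip force is fixed at half the most. Time passes only in rows, so rows that do not move let the fingers close. It gives the time, the measured TCP pose, the force, the opening and the grip force at its end, in the units of the state.
- read_state(): the state, without advancing time (a new reading comes with each control period).
- cams.read_camera(name): name is "scene" or "top" or "wrist"; returns a dict with "frame" (384x512x3 uint8, red, green, blue), "mtx" (3x3 intrinsics, pixels), "rvec" (rotation vector, rad) and "tvec" (3), from world to camera coordinates, as OpenCV has them; the wrist camera has in their place "tool_from_camera" (4x4, takes a point from camera to tool coordinates, whose origin is the TCP and whose axes are the flange's). Camera axes: x right, y down, z forward; pixel columns grow to the right and rows downward; lengths in m; the calibration is good to about 2 mm. A picture is of the moment at which its call begins: read the wrist's pose just before it. There is no depth.
- bot.close_job(): hands the job in; it is judged then, once.
The state is a dict: "clock": time; "joint_pos": joint angles; "qd": joint speeds; "effort": joint torques, N m; "tool_pos": TCP position; "eef_rot": TCP orientation; "ft_force": force on the tool from outside, world axes, zero at the start; "torque": the same for the moment, N m; "opening": finger opening in m; "finger_force": force on a finger pad.
Only numpy, scipy, OpenCV 4.12 (cv2) and the standard library are available. Lean on these libraries where they do the work, as an engineer would, in place of code of your own. Each camera call takes 0.05 s, during which the arm holds its last target. There are 200 camera calls.

## Working session

There is one attempt and no reset: what is moved stays moved. The work goes in short steps, Python scripts to look and compute and a tool call to move; the robot and the scene stay as the last step left them, time stands still between calls to the robot, and variables do not carry over. Pictures are saved under pics/ and viewed, at most 14 in all, crops included, and the job is handed in when it is done.

Besides the shell and the picture viewer there is one more tool, called after "Request:" as name(argument=value, ...), one argument or row to a line, values as JSON. send_rows: Moves the arm, as the interface text tells. Its arguments: {"type":"object","properties":{"plan":{"type":"array","items":{"type":"array","items":{"type":"number"}}}},"required":["plan"]}

```bash
mkdir -p pics; cat > h.py <<'E'
import numpy as np, cv2
from cell import read_state, cams, bot
def ray(c,u,v):
    R=cv2.Rodrigues(np.array(c["rvec"],float))[0];t=np.array(c["tvec"],float).ravel()
    p=cv2.undistortPoints(np.array([[[u,v]]],float),np.array(c["mtx"],float),None)[0,0]
    return -R.T@t, R.T@np.array([p[0],p[1],1.])
def onz(c,u,v,z):
    o,d=ray(c,u,v); return o+d*(z-o[2])/d[2]
def tri(r1,r2):
    (a,d),(b,e)=r1,r2
    s=np.linalg.lstsq(np.c_[d,-e],b-a,rcond=None)[0]
    p,q=a+s[0]*d,b+s[1]*e
    return (p+q)/2,np.linalg.norm(p-q)
def px(c,P):
    return cv2.projectPoints(np.array(P,float).reshape(-1,3),np.array(c["rvec"],float),np.array(c["tvec"],float),np.array(c["mtx"],float),None)[0].reshape(-1,2)
E
python3 - <<'E'
from h import *
s=read_state();print({k:np.round(v,3).tolist() for k,v in s.items()}, bot.grasp_offset)
for n in("scene","top"):
    c=cams.read_camera(n);np.save(f"{n}.npy",c,allow_pickle=True)
    cv2.imwrite(f"pics/{n}0.png",cv2.resize(c["frame"][:,:,::-1],(800,600),interpolation=cv2.INTER_CUBIC))
    print(n,np.round(c["mtx"],1).tolist(),ray(c,256,192))
E
```

```text
{'clock': 0.0, 'joint_pos': [-1.375, 0.577, 0.025, 1.438, -0.015, 1.129, -0.056], 'qd': [0.001, 0.001, -0.001, 0.001, 0.0, -0.0, 0.001], 'effort': [0.0, -76.577, 2.251, -28.596, 0.015, 0.013, 0.0], 'tool_pos': [0.186, 0.648, 0.23], 'eef_rot': [-0.0, 0.139, 0.99, -0.001], 'ft_force': [0.121, -0.269, 0.176], 'torque': [-0.027, -0.021, -0.013], 'finger_force': 0.0, 'opening': 0.085} 0.0187
scene [[426.2, 0.0, 259.0], [0.0, 426.2, 191.5], [0.0, 0.0, 1.0]] (array([1.29075039, 0.04364035, 1.0925218 ]), array([-0.56742413, -0.0174605 , -0.82327191]))
top [[354.7, 0.0, 255.6], [0.0, 354.7, 189.2], [0.0, 0.0, 1.0]] (array([0.40541758, 0.05947631, 0.9387243 ]), array([ 0.18017147, -0.02550722, -0.98333657]))
```

View pics/scene0.png

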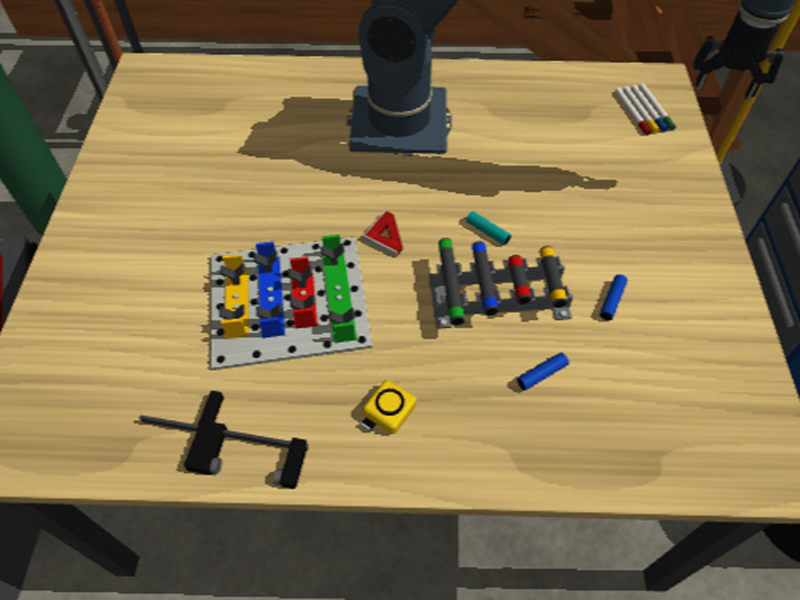

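View pics/top0.png

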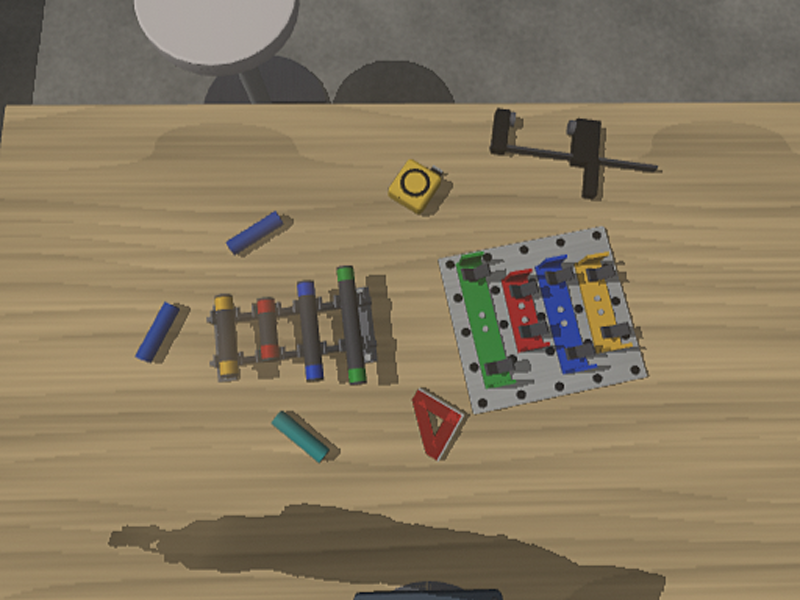

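The top view, in 800x600 pixels, shows the rack tubes from left to right as yellow (225,335), red (267,330), blue (311,330) and green (350,325). The nests are green (485,320), red (525,312), blue (565,315) and yellow (605,305). The scene view shows the same items mirrored.

Possible look-alikes:
- The loose blue cylinders at (255,233) and (157,332), and the teal one at (300,436). None of them has bands, so I leave them alone.
- The red square at (437,424) and the tape at (415,185), which are bystanders.
- The pens in the scene view at (645,108).

The dark tubes on the rack with paint bands are the ones I want.

```bash
cat > m.py <<'E'
from h import *
H={"red":[(0,6),(174,180)],"yellow":[(20,33)],"blue":[(108,128)],"green":[(50,75)]}
def mask(f,col,roi):
    h=cv2.cvtColor(f,cv2.COLOR_RGB2HSV);m=np.zeros(f.shape[:2],np.uint8)
    for a,b in H[col]: m|=cv2.inRange(h,(a,140,50),(b,255,255))
    z=np.zeros_like(m);x0,y0,x1,y1=roi;z[y0:y1,x0:x1]=m[y0:y1,x0:x1];return z
def blobs(m,n):
    k,l,st,ce=cv2.connectedComponentsWithStats(m,connectivity=8)
    i=np.argsort(-st[1:,4])[:n]+1
    return [(ce[j],st[j,4]) for j in i],l,i
E
python3 - <<'E'
from m import *
C={n:np.load(n+".npy",allow_pickle=True).item() for n in("scene","top")}
rk={"top":(128,165,250,250),"scene":(275,148,372,212)}
ns={"top":(278,140,416,268),"scene":(130,145,240,235)}
for col in H:
    B={}
    for n in C:
        b,_,_=blobs(mask(C[n]["frame"],col,rk[n]),2)
        b.sort(key=lambda q:q[0][1]*(1 if n=="top" else -1)); B[n]=b
    P=[];
    for i in(0,1):
        p,e=tri(ray(C["top"],*B["top"][i][0]),ray(C["scene"],*B["scene"][i][0]))
        q=onz(C["top"],*B["top"][i][0],.06)
        P.append(q);print(col,"band",B["top"][i],B["scene"][i],"tri",p.round(4),"err",e.round(4),"z.06",q.round(4))
    P=np.array(P);d=P[0]-P[1];print(col,"TUBE mid",P.mean(0).round(4),"len",np.linalg.norm(d).round(4),"yaw",np.degrees(np.arctan2(d[1],d[0])).round(2))
for col in H:
    for n in C:
        m=mask(C[n]["frame"],col,ns[n]);b,l,i=blobs(m,1)
        pts=np.argwhere(l==i[0])[:,::-1].astype(np.float32)
        r=cv2.minAreaRect(pts);bp=cv2.boxPoints(r)
        print(col,"nest",n,b, [onz(C[n],*p,.03)[:2].round(3).tolist() for p in bp])
E
cat >> h.py <<'E'
E
python3 - <<'E'
import sys;sys.path.insert(0,'.')
from h import *
c=np.load("top.npy",allow_pickle=True).item();f=c["frame"]
cv2.imwrite("pics/crop_t.png",cv2.resize(f[140:270,130:420,::-1],(800,359),interpolation=cv2.INTER_CUBIC))
E
```

```text
red band (array([168.05454545, 195.67272727]), np.int32(55)) (array([334.08928571, 185.875     ]), np.int32(56)) tri [0.5581 0.2527 0.0709] err 0.0032 z.06 [0.56   0.2568 0.06  ]
red band (array([170.51666667, 224.31666667]), np.int32(60)) (array([329.62, 166.78]), np.int32(50)) tri [0.4873 0.2446 0.0711] err 0.0034 z.06 [0.4883 0.2487 0.06  ]
red TUBE mid [0.5242 0.2528 0.06  ] len 0.0722 yaw 6.45
yellow band (array([141.63636364, 193.60606061]), np.int32(66)) (array([356.91803279, 188.13114754]), np.int32(61)) tri [0.5642 0.3186 0.0705] err 0.0018 z.06 [0.5661 0.3227 0.06  ]
yellow band (array([144.16393443, 234.83606557]), np.int32(61)) (array([349.81818182, 161.05454545]), np.int32(55)) tri [0.4629 0.3078 0.0707] err 0.0024 z.06 [0.4636 0.3121 0.06  ]
yellow TUBE mid [0.5148 0.3174 0.06  ] len 0.1031 yaw 5.86
blue band (array([192.        , 182.71428571]), np.int32(7)) (array([313.1754386 , 193.05263158]), np.int32(57)) tri [0.5889 0.1914 0.0761] err 0.0075 z.06 [0.5924 0.1977 0.06  ]
blue band (array([199.36065574, 237.59016393]), np.int32(61)) (array([306.25      , 157.86363636
[... 957 characters left out ...]
.311]]
yellow nest top [(array([382.191067  , 195.30397022]), np.int32(806))] [[0.638, -0.256], [0.655, -0.318], [0.491, -0.347], [0.476, -0.286]]
blue nest scene [(array([172.52830189, 182.81940701]), np.int32(371))] [[0.466, -0.272], [0.461, -0.226], [0.586, -0.204], [0.591, -0.247]]
blue nest top [(array([360.53866317, 208.58060288]), np.int32(763))] [[0.602, -0.188], [0.62, -0.243], [0.458, -0.284], [0.441, -0.23]]
green nest scene [(array([215.53111111, 182.27555556]), np.int32(450))] [[0.455, -0.14], [0.447, -0.097], [0.588, -0.071], [0.595, -0.112]]
green nest top [(array([294.08333333, 175.41666667]), np.int32(12))] [[0.627, -0.062], [0.627, -0.064], [0.603, -0.069], [0.602, -0.067]]
```

View pics/crop_t.png

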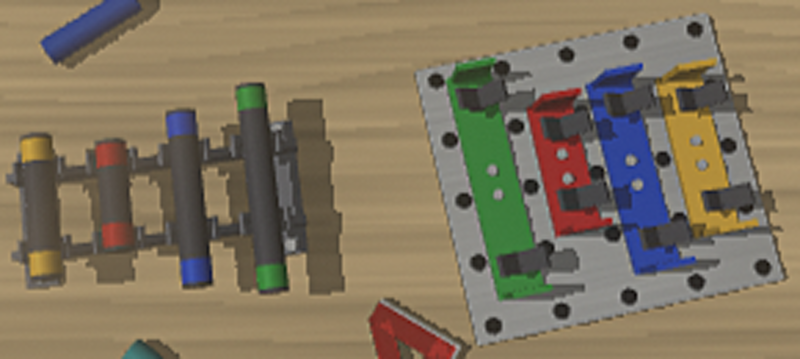

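The close crop confirms the choice: dark tubes with bands on the rack, and saddles, screws and stops visible in the nests. The triangulated band tops come out at z≈0.071, which puts the axis at about 0.06. Next I move the wrist camera over the rack.

Request:
send_rows(
  plan=[
    [0, 0, -0.03, 0, 0, -7.4, 0.3],
    [0, 0, -0.03, 0, 0, -7.4, 0.3],
    [0, 0, -0.03, 0, 0, -7.5, 0.3],
    [-0.024, -0.038, 0, 0, 0, 0, 0.3],
    [-0.024, -0.038, 0, 0, 0, 0, 0.3],
    [-0.024, -0.038, 0, 0, 0, 0, 0.3],
    [-0.024, -0.038, 0, 0, 0, 0, 0.3],
    [-0.024, -0.038, 0, 0, 0, 0, 0.3],
    [-0.024, -0.038, 0, 0, 0, 0, 0.3],
    [-0.024, -0.038, 0, 0, 0, 0, 0.3],
  ],
)

```text
clock: 1.1
tool_pos: [0.3832, 0.4009, 0.3211]
eef_rot: [-0.0, -0.055, 0.999, -0.0]
ft_force: [1.0, 1.3, -0.5]
opening: 0.0553
finger_force: 0.0
```

Request:
send_rows(
  plan=[
    [-0.024, -0.038, 0, 0, 0, 0, 0.3],
    [-0.024, -0.038, 0, 0, 0, 0, 0.3],
    [-0.024, -0.038, 0, 0, 0, 0, 0.3],
    [-0.024, -0.038, 0, 0, 0, 0, 0.3],
    [-0.024, -0.038, 0, 0, 0, 0, 0.3],
    [0, 0, 0, 0, 0, 0, 0.3],
    [0, 0, 0, 0, 0, 0, 0.3],
  ],
)

```text
clock: 1.8
tool_pos: [0.5228, 0.2259, 0.3208]
eef_rot: [-0.0, -0.053, 0.999, -0.0]
ft_force: [-0.5, -0.2, -0.6]
opening: 0.0555
finger_force: 0.0
```

```bash
cat >> h.py <<'E'
from scipy.spatial.transform import Rotation as Ro
def wrist():
    s=read_state();c=cams.read_camera("wrist")
    q=s["eef_rot"];T=np.eye(4);T[:3,:3]=Ro.from_quat([q[1],q[2],q[3],q[0]]).as_matrix();T[:3,3]=s["tool_pos"]
    W=np.linalg.inv(T@np.array(c["tool_from_camera"]))
    c["rvec"]=cv2.Rodrigues(W[:3,:3])[0];c["tvec"]=W[:3,3];return c
E
python3 - <<'E'
from h import *
s=read_state();print({k:np.round(s[k],4).tolist() for k in("clock","tool_pos","eef_rot","opening","joint_pos")})
c=wrist();np.save("w1.npy",c,allow_pickle=True);o,d=ray(c,256,192);print(o,d,c["mtx"][0],np.round(c["tool_from_camera"],3).tolist())
cv2.imwrite("pics/w1.png",c["frame"][:,:,::-1])
E
```

```text
{'clock': 1.8, 'tool_pos': [0.5228, 0.2259, 0.3208], 'eef_rot': [-0.0004, -0.0534, 0.9986, -0.0001], 'opening': 0.0555, 'joint_pos': [-0.5348, 0.3503, 0.0648, 1.579, -0.0238, 1.214, 1.212]}
[0.45325505 0.21825072 0.4631442 ] [ 0.26694679  0.05687718 -0.96247543] [323.61500285   0.         246.72950218] [[-0.001, -0.961, -0.278, 0.07], [1.0, -0.001, -0.0, -0.0], [0.0, -0.278, 0.961, -0.142], [0.0, 0.0, 0.0, 1.0]]
```

View pics/w1.png

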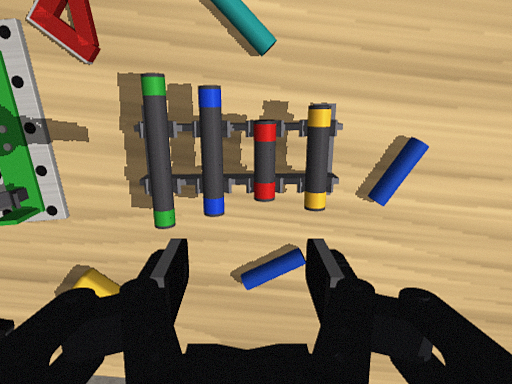

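The wrist view shows the rack tubes from left to right as green (158,150), blue (211,150), red (264,160) and yellow (317,157). The look-alikes are off to the sides. Now I measure the tubes here, triangulating with the scene and top views.

```bash
python3 - <<'E'
from m import *
C={n:np.load(n+".npy",allow_pickle=True).item() for n in("scene","top","w1")}
H["green"]=[(45,80)]
roi={"w1":(125,60,345,235),"top":(128,165,250,250),"scene":(275,148,372,212)}
def m2(f,col,r):
    h=cv2.cvtColor(f,cv2.COLOR_RGB2HSV);m=np.zeros(f.shape[:2],np.uint8)
    for a,b in H[col]: m|=cv2.inRange(h,(a,115,45),(b,255,255))
    z=np.zeros_like(m);x0,y0,x1,y1=r;z[y0:y1,x0:x1]=m[y0:y1,x0:x1];return cv2.morphologyEx(z,cv2.MORPH_OPEN,np.ones((3,3),np.uint8))
for col in H:
    B={}
    for n in C:
        b,_,_=blobs(m2(C[n]["frame"],col,roi[n]),2);b.sort(key=lambda q:q[0][1]*(1 if n=="top" else -1));B[n]=b
    M=[];Z=[]
    for i in(0,1):
        M.append(onz(C["w1"],*B["w1"][i][0],.068))
        Z+=[tri(ray(C["w1"],*B["w1"][i][0]),ray(C[n],*B[n][i][0]))[0].round(3).tolist() for n in("top","scene")]
    M=np.array(M);d=M[0]-M[1]
    print(col,[int(b[1]) for n in C for b in B[n]],"mid",M.mean(0).round(4),"band dist",np.linalg.norm(d).round(4),"yaw",np.degrees(np.arctan2(d[1],d[0])).round(2),"tri",Z)
E
```

```text
red [58, 56, 56, 64, 337, 390] mid [0.5235 0.2475 0.068 ] band dist 0.0722 yaw 6.71 tri [[0.555, 0.251, 0.086], [0.559, 0.251, 0.071], [0.485, 0.242, 0.092], [0.487, 0.243, 0.07]]
yellow [58, 69, 85, 75, 287, 364] mid [0.5145 0.3128 0.068 ] band dist 0.103 yaw 6.72 tri [[0.565, 0.318, 0.069], [0.565, 0.318, 0.072], [0.462, 0.302, 0.09], [0.463, 0.306, 0.071]]
blue [55, 43, 45, 72, 314, 405] mid [0.5208 0.1819 0.068 ] band dist 0.133 yaw 6.57 tri [[0.583, 0.191, 0.08], [0.586, 0.189, 0.071], [0.455, 0.175, 0.07], [0.455, 0.174, 0.071]]
green [58, 41, 62, 81, 306, 423] mid [0.5289 0.1178 0.068 ] band dist 0.1627 yaw 6.67 tri [[0.609, 0.127, 0.07], [0.608, 0.126, 0.07], [0.448, 0.107, 0.064], [0.448, 0.107, 0.07]]
```

The band distances (72/103/133/163 mm), heights and spacing all agree with the text. I grasp red first.

Request:
send_rows(
  plan=[
    [-0.003, 0.0215, 0.03, 0, 0, -0.5, 0.3],
    [0, 0, 0.045, 0, 0, 0, 0.3],
    [0, 0, 0.045, 0, 0, 0, 0.3],
    [0, 0, 0.045, 0, 0, 0, 0.3],
    [0, 0, 0.035, 0, 0, 0, 0.3],
    [0, 0, 0.02, 0, 0, 0, 0.3],
    [0, 0, 0, 0, 0, 0, 0.3],
  ],
)

```text
clock: 2.55
tool_pos: [0.5203, 0.2497, 0.0985]
eef_rot: [-0.003, -0.06, 0.998, -0.001]
ft_force: [-1.3, 0.7, 0.7]
opening: 0.0555
finger_force: 0.0
```

```bash
python3 - <<'E'
from h import *
s=read_state();print({k:np.round(s[k],4).tolist() for k in("clock","tool_pos","eef_rot","ft_force")})
c=wrist();np.save("w2.npy",c,allow_pickle=True)
cv2.imwrite("pics/w2.png",c["frame"][:,:,::-1])
E
```

```text
{'clock': 2.55, 'tool_pos': [0.5203, 0.2497, 0.0985], 'eef_rot': [-0.0027, -0.0605, 0.9982, -0.0008], 'ft_force': [-1.2559, 0.6903, 0.6898]}
```

View pics/w2.png

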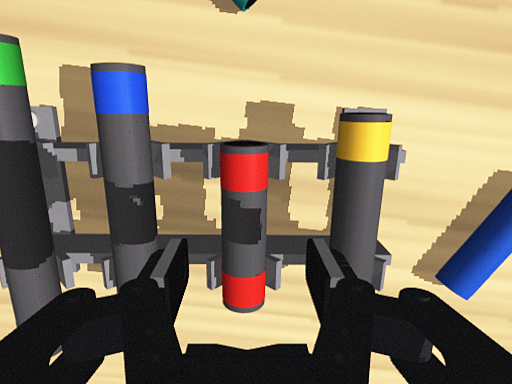

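The red tube, with bands at (244,168) and (244,291), lies roughly centred between the fingers, whose midline is at about column 247. The descent fell short, at z=0.0985, so I refine from here.

```bash
cat >> m.py <<'E'
def m2(f,col,r):
    h=cv2.cvtColor(f,cv2.COLOR_RGB2HSV);m=np.zeros(f.shape[:2],np.uint8)
    for a,b in H[col]: m|=cv2.inRange(h,(a-3 if a>3 else 0,115,45),(b+3,255,255))
    z=np.zeros_like(m);x0,y0,x1,y1=r;z[y0:y1,x0:x1]=m[y0:y1,x0:x1];return cv2.morphologyEx(z,cv2.MORPH_OPEN,np.ones((3,3),np.uint8))
def togo(P,yaw):
    """tool-axis shift from the present pose to world P, after turning about tool z so that tool x lies along 180+yaw"""
    s=read_state();q=s["eef_rot"];R=Ro.from_quat([q[1],q[2],q[3],q[0]]).as_matrix()
    a=np.radians(180+yaw);x=np.array([np.cos(a),np.sin(a),0]);z=np.array([0,0,-1.]);T=np.c_[x,np.cross(z,x),z]
    rv=np.degrees(Ro.from_matrix(R.T@T).as_rotvec());d=np.array(P)-s["tool_pos"]
    print("at",np.round(s["tool_pos"],4),"turn",rv.round(2),"shift after turn",(T.T@d).round(4),"shift before",(R.T@d).round(4))
E
python3 - <<'E'
from m import *
c=np.load("w2.npy",allow_pickle=True).item()
b,_,_=blobs(m2(c["frame"],"red",(200,130,290,320)),2);b.sort(key=lambda q:-q[0][1])
P=np.array([onz(c,*q[0],.068) for q in b]);d=P[0]-P[1];print(P,P.mean(0),np.linalg.norm(d),np.degrees(np.arctan2(d[1],d[0])))
m=P.mean(0);m[2]=.04;togo(m,6.65)
E
```

```text
[[0.56060848 0.25219113 0.068     ]
 [0.48789066 0.24375921 0.068     ]] [0.52424957 0.24797517 0.068     ] 0.07320504434942093 6.614130620698084
at [0.5215 0.2499 0.1004] turn [-0.02 -0.16  0.26] shift after turn [-0.0025 -0.0022  0.0604] shift before [-0.0026 -0.0022  0.0604]
```

Request:
send_rows(
  plan=[
    [-0.0025, -0.002, 0.02, 0, 0, 0.2, 0.3],
    [0, 0, 0.02, 0, 0, 0, 0.3],
    [0, 0, 0.02, 0, 0, 0, 0.3],
    [0, 0, 0, 0, 0, 0, 0.3],
    [0, 0, 0, 0, 0, 0, -1],
    [0, 0, 0, 0, 0, 0, -1],
    [0, 0, 0, 0, 0, 0, -1],
    [0, 0, 0, 0, 0, 0, -1],
    [0, 0, 0, 0, 0, 0, -1],
    [0, 0, 0, 0, 0, 0, -1],
  ],
)

```text
clock: 3.6
tool_pos: [0.5266, 0.2484, 0.0432]
eef_rot: [0.001, -0.058, 0.998, 0.001]
ft_force: [-2.9, 2.5, 7.0]
opening: 0.0253
finger_force: 58.6
```

Request:
send_rows(
  plan=[
    [0, 0, -0.02, 0, 0, 0, -1],
    [0, 0, -0.035, 0, 0, 0, -1],
    [0, 0, -0.035, 0, 0, 0, -1],
    [0, 0, -0.035, 0, 0, 0, -1],
    [0.002, -0.03, -0.035, 0, 0, 0, -1],
    [0.002, -0.035, -0.03, 0, 0, 0, -1],
    [0.002, -0.035, -0.03, 0, 0, 0, -1],
    [0.002, -0.035, -0.03, 0, 0, 0, -1],
    [0.002, -0.04, -0.03, 0, 0, 0, -1],
    [0.002, -0.04, 0, 0, 0, 0, -1],
  ],
)

```text
clock: 4.6
tool_pos: [0.5399, 0.0305, 0.3265]
eef_rot: [0.004, -0.057, 0.998, 0.0]
ft_force: [1.9, 0.5, -3.1]
opening: 0.0254
finger_force: 59.2
```

Request:
send_rows(
  plan=[
    [0.002, -0.04, 0, 0, 0, 0, -1],
    [0.002, -0.04, 0, 0, 0, 0, -1],
    [0.002, -0.04, 0, 0, 0, 0, -1],
    [0.002, -0.04, 0, 0, 0, 0, -1],
    [0.002, -0.04, 0, 0, 0, 0, -1],
    [0.002, -0.04, 0, 0, 0, 0, -1],
    [0, 0, 0, 0, 0, 0, -1],
    [0, 0, 0, 0, 0, 0, -1],
    [0, 0, 0, 0, 0, 0, -1],
  ],
)

```text
clock: 5.5
tool_pos: [0.554, -0.2065, 0.3217]
eef_rot: [0.0, -0.058, 0.998, 0.0]
ft_force: [0.0, 0.4, -1.8]
opening: 0.025
finger_force: 59.4
```

```bash
python3 - <<'E'
from h import *
s=read_state();print({k:np.round(s[k],4).tolist() for k in("clock","tool_pos","eef_rot","ft_force","opening")})
c=wrist();np.save("w3.npy",c,allow_pickle=True)
cv2.imwrite("pics/w3.png",cv2.resize(c["frame"][:,:,::-1],(800,600),interpolation=cv2.INTER_CUBIC))
E
```

```text
{'clock': 5.5, 'tool_pos': [0.554, -0.2065, 0.3217], 'eef_rot': [0.0002, -0.0579, 0.9983, 0.0004], 'ft_force': [0.0394, 0.3647, -1.7659], 'opening': 0.025}
```

View pics/w3.png

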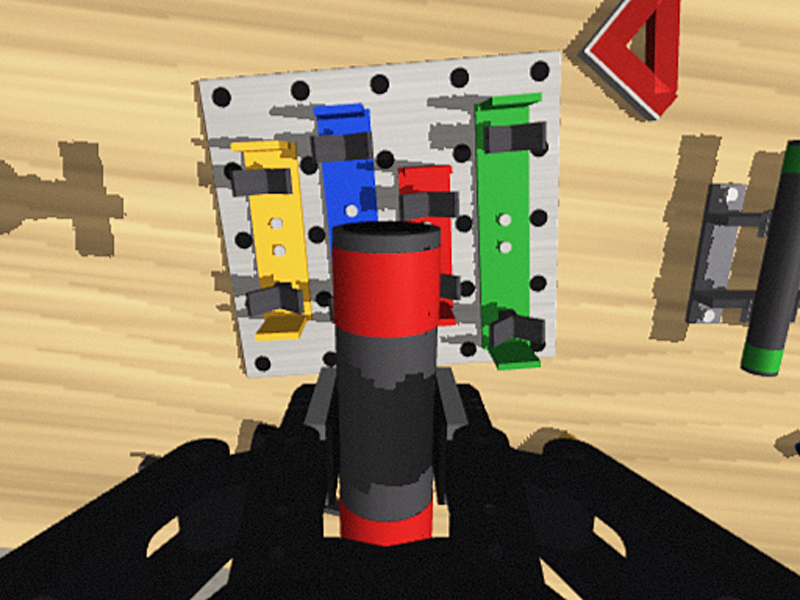

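The wrist view shows the plate with the yellow nest (screws (277,223) and (279,250)) and the green nest (screws (504,220) and (504,247)) clear. The held tube hides the red nest and part of the blue. I shift 120 mm left for a second view.

Request:
send_rows(
  plan=[
    [0, 0.04, 0, 0, 0, 0, -1],
    [0, 0.04, 0, 0, 0, 0, -1],
    [0, 0.04, 0, 0, 0, 0, -1],
    [0, 0, 0, 0, 0, 0, -1],
    [0, 0, 0, 0, 0, 0, -1],
    [0, 0, 0, 0, 0, 0, -1],
  ],
)

```text
clock: 6.15
tool_pos: [0.5403, -0.0889, 0.3216]
eef_rot: [0.0, -0.057, 0.998, -0.0]
ft_force: [0.3, -1.4, -1.3]
opening: 0.0251
finger_force: 59.6
```

```bash
python3 - <<'E'
from h import *
s=read_state();print({k:np.round(s[k],4).tolist() for k in("clock","tool_pos","eef_rot","ft_force","opening")})
c=wrist();np.save("w4.npy",c,allow_pickle=True)
cv2.imwrite("pics/w4.png",cv2.resize(c["frame"][:,:,::-1],(800,600),interpolation=cv2.INTER_CUBIC))
E
```

```text
{'clock': 6.15, 'tool_pos': [0.5403, -0.0889, 0.3216], 'eef_rot': [0.0002, -0.0573, 0.9984, -0.0003], 'ft_force': [0.3457, -1.4484, -1.267], 'opening': 0.0251}
```

View pics/w4.png

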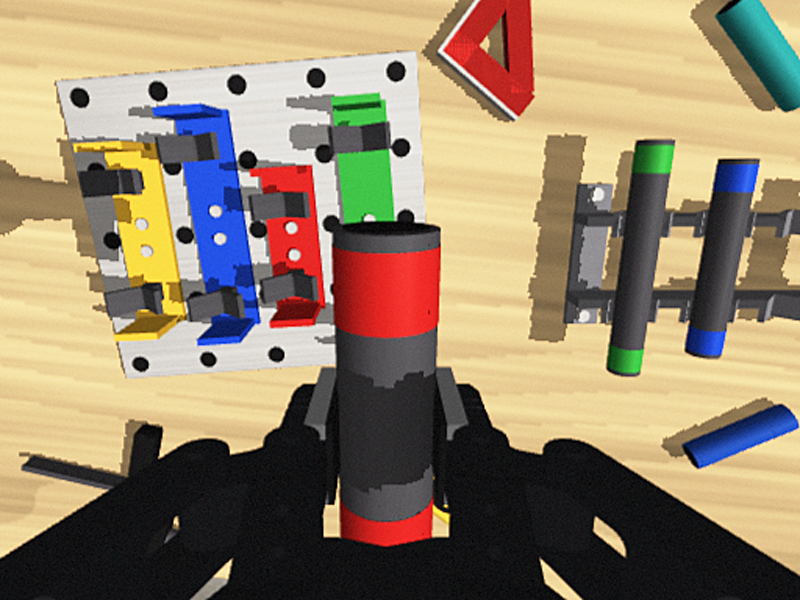

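Here the screws are at yellow (142,224)/(146,251), blue (216,212)/(220,239) and red (291,228)/(294,255). The red and blue nests are now fully clear. I compute the nest poses from the screws and strip edges, with the stop plates as a check.

```bash
python3 - <<'E'
from m import *
W={n:np.load(n+".npy",allow_pickle=True).item() for n in("w3","w4","top")}
S={("yellow","w3"):[(277,223),(279,250)],("green","w3"):[(504,220),(504,247)],("yellow","w4"):[(142,224),(146,251)],("blue","w4"):[(216,212),(220,239)],("red","w4"):[(291,228),(294,255)],("blue","top"):0,("yellow","top"):0}
def screw(f,u,v):
    u,v=u*.64,v*.64;x,y=int(u)-8,int(v)-7
    p=f[y:y+15,x:x+17].astype(float);w=np.clip(p.min(2)-110,0,None)
    yy,xx=np.mgrid[y:y+15,x:x+17];return np.array([(w*xx).sum(),(w*yy).sum()])/w.sum()
K={"red":.1,"yellow":.13,"blue":.16,"green":.19};sc={}
out={n:cv2.resize(W[n]["frame"][:,:,::-1],(800,600),interpolation=cv2.INTER_CUBIC) for n in("w3","w4")}
for (col,n),v in S.items():
    if not v: continue
    c=W[n];pp=[screw(c["frame"],*q) for q in v];sc[col,n]=pp
    P=np.array([onz(c,*p,.018) for p in pp]);mid=P.mean(0)
    m=m2(c["frame"],col,(0,0,512,384));E=[[],[]]
    r0,r1=(pp[0][1],pp[1][1]);g=(K[col]/2-.016-.013)*700*.64/1.0
    for r in range(int((r0+r1)/2-g*.8),int((r0+r1)/2+g*.8)):
        uc=np.interp(r,[r0,r1],[pp[0][0],pp[1][0]]);u=int(uc+ (pp[1][0]-pp[0][0])/(r1-r0)*(r-np.clip(r,r0,r1)))
        a=np.where(m[r,u-35:u+36])[0]
        if len(a): E[0].append(onz(c,u-35+a[0]-.5,r,.018)[:2]);E[1].append(onz(c,u-35+a[-1]+.5,r,.018)[:2])
    L=[]
    for e in E:
        vx,vy,x0,y0=cv2.fitLine(np.array(e,np.float32),cv2.DIST_HUBER,0,.001,.001).ravel()
        L.append((np.degrees(np.arctan(vy/vx)).round(2),round(float(-vy*(mid[0]-x0)+vx*(mid[1]-y0))*np.sign(vx),4)))
    d=P[1]-P[0];print(col,n,"mid",mid.round(4),"screw dist",np.linalg.norm(d).round(4),"yaw",np.degrees(np.arctan2(d[1],d[0])).round(1),"edges(yaw,off)",L)
    yaw=np.radians(np.median([l[0] for l in L]));x=np.array([np.cos(yaw),np.sin(yaw),0]);y=np.array([-x[1],x[0],0])
    hl=K[col]/2+.008
    for a in(-1,1):
        for b in(-1,1):
            for z,o,cl in((.018,0,(255,255,255)),(.067,0,(255,0,255)),(.067,.006,(255,255,0))):
                q=px(c,mid*[1,1,0]+x*a*(hl+o)+y*b*.022+[0,0,z])[0]/.64;cv2.circle(out[n],tuple(int(t) for t in q),3,cl,1)
for i in(0,1): print("yellow screw tri",tri(ray(W["w3"],*sc["yellow","w3"][i]),ray(W["w4"],*sc["yellow","w4"][i])))
cv2.imwrite("pics/chk.png",np.hstack([out["w4"][40:400,50:440],out["w3"][40:400,190:580]]))
E
```

```text
yellow w3 mid [ 0.5632 -0.3018  0.018 ] screw dist 0.0243 yaw 9.4 edges(yaw,off) [(np.float32(9.02), np.float32(0.0218)), (np.float32(9.5), np.float32(-0.0237))]
green w3 mid [ 0.5369 -0.1027  0.018 ] screw dist 0.0243 yaw 11.0 edges(yaw,off) [(np.float32(11.19), np.float32(0.0233)), (np.float32(12.73), np.float32(-0.0209))]
yellow w4 mid [ 0.5634 -0.3026  0.018 ] screw dist 0.0242 yaw 9.2 edges(yaw,off) [(np.float32(8.48), np.float32(0.0207)), (np.float32(9.57), np.float32(-0.0262))]
blue w4 mid [ 0.5446 -0.2381  0.018 ] screw dist 0.0241 yaw 10.7 edges(yaw,off) [(np.float32(11.66), np.float32(0.021)), (np.float32(10.89), np.float32(-0.0246))]
red w4 mid [ 0.5515 -0.1715  0.018 ] screw dist 0.0243 yaw 9.8 edges(yaw,off) [(np.float32(8.14), np.float32(0.0219)), (np.float32(67.23), np.float32(-0.0151))]
yellow screw tri (array([ 0.55084278, -0.30313314,  0.02107326]), np.float64(0.0001607257632599904))
yellow screw tri (array([ 0.57451448, -0.29909834,  0.02152178]), np.float64(5.028429902058563e-05))
```

View pics/chk.png

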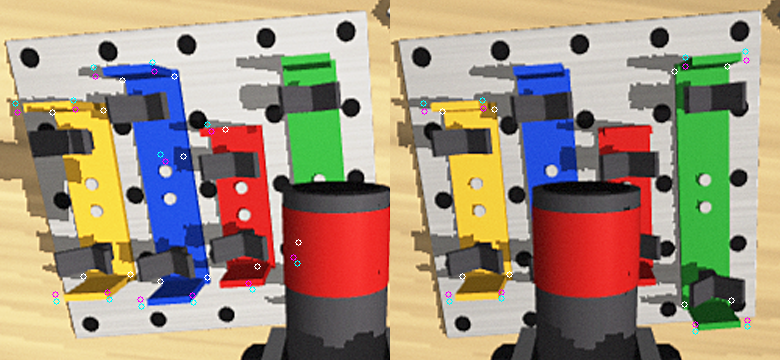

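The projected corners fall on the strip and stop plates for yellow, blue and green. For red only the right edge fit is bad, so I use its screw yaw. The screw triangulation gives z≈0.021, against a strip top at 0.018.

Nest middles and yaws:

| Nest | Middle (x, y) | Yaw (deg) |
|---|---|---|
| red | (.5515, -.1715) | 9.8 |
| blue | (.545, -.238) | 11 |
| yellow | (.563, -.302) | 9.2 |
| green | (.537, -.103) | 11.5 |

Now I carry red over its nest.

```bash
python3 -c "
from m import *
togo([.554,-.171,.12],9.8)"
```

```text
at [ 0.5402 -0.0894  0.3214] turn [-0.03  0.01 -3.28] shift after turn [ 0.0003 -0.0828  0.2014] shift before [-0.0044 -0.0826  0.2015]
```

Request:
send_rows(
  plan=[
    [0, 0, 0, 0, 0, -3.3, -1],
    [0, -0.028, 0.02, 0, 0, 0, -1],
    [0, -0.028, 0.03, 0, 0, 0, -1],
    [0, -0.027, 0.03, 0, 0, 0, -1],
    [0, 0, 0.03, 0, 0, 0, -1],
    [0, 0, 0.03, 0, 0, 0, -1],
    [0, 0, 0.03, 0, 0, 0, -1],
    [0, 0, 0.03, 0, 0, 0, -1],
    [0, 0, 0, 0, 0, 0, -1],
    [0, 0, 0, 0, 0, 0, -1],
  ],
)

```text
clock: 7.2
tool_pos: [0.5545, -0.1713, 0.1216]
eef_rot: [-0.0, -0.085, 0.996, -0.0]
ft_force: [0.3, 0.7, -0.6]
opening: 0.0255
finger_force: 59.6
```

```bash
python3 -c "
from m import *
togo([.554,-.171,.046],9.8)"
```

```text
at [ 0.5545 -0.1713  0.1216] turn [-0.01 -0.05 -0.  ] shift after turn [0.0004 0.0004 0.0756] shift before [0.0004 0.0004 0.0756]
```

Request:
send_rows(
  plan=[
    [0, 0, 0.02, 0, 0, 0, -1],
    [0, 0, 0.02, 0, 0, 0, -1],
    [0, 0, 0.015, 0, 0, 0, -1],
    [0, 0, 0.01, 0, 0, 0, -1],
    [0, 0, 0.005, 0, 0, 0, -1],
    [0, 0, 0.004, 0, 0, 0, -1],
    [0, 0, 0.001, 0, 0, 0, -1],
    [0, 0, 0, 0, 0, 0, -1],
    [0, 0, 0, 0, 0, 0, -1],
  ],
)

```text
clock: 8.1
tool_pos: [0.5548, -0.1704, 0.0468]
eef_rot: [0.0, -0.086, 0.996, -0.0]
ft_force: [0.7, -0.0, -2.2]
opening: 0.0251
finger_force: 59.6
```

Request:
send_rows(
  plan=[
    [0, 0, 0.0015, 0, 0, 0, -1],
    [0, 0, 0, 0, 0, 0, -0.2],
    [0, 0, 0, 0, 0, 0, 0.1],
    [0, 0, 0, 0, 0, 0, 0.3],
    [0, 0, 0, 0, 0, 0, 0.3],
    [0, 0, -0.02, 0, 0, 0, 0.3],
    [0, 0, -0.03, 0, 0, 0, 0.3],
    [0, 0, -0.03, 0, 0, 0, 0.3],
    [0, 0, -0.03, 0, 0, 0, 0.3],
    [0, 0, 0, 0, 0, 0, 0.3],
  ],
)

```text
clock: 9.1
tool_pos: [0.5566, -0.1712, 0.1587]
eef_rot: [0.003, -0.086, 0.996, -0.001]
ft_force: [-0.6, -0.2, -0.6]
opening: 0.0553
finger_force: 0.0
```

```bash
python3 - <<'E'
from m import *
c=wrist();np.save("w5.npy",c,allow_pickle=True)
b,_,_=blobs(m2(c["frame"],"red",(0,0,512,384)),5);print(b)
cv2.imwrite("pics/w5.png",c["frame"][:,:,::-1])
togo([.5145,.3128,.12],6.65)
E
```

```text
[(array([248.73946607, 141.85172081]), np.int32(3109)), (array([483.16404337,  23.14375656]), np.int32(2859)), (array([249.14876584, 245.55036691]), np.int32(1499))]
at [ 0.5556 -0.1707  0.1567] turn [-0.08  0.21  3.21] shift after turn [-0.0151  0.485   0.0367] shift before [-0.0422  0.4835  0.0361]
```

View pics/w5.png

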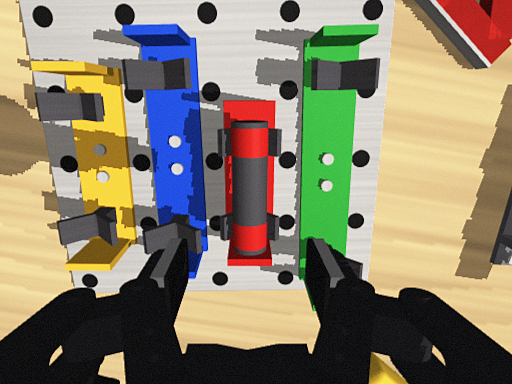

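Red lies home between its stops, with band centres at (249,142) and (249,245). Next is yellow.

Request:
send_rows(
  plan=[
    [0, 0, 0, 0, 0.2, 3.2, 0.3],
    [-0.001, 0.03, 0, 0, 0, 0, 0.3],
    [-0.001, 0.04, 0, 0, 0, 0, 0.3],
    [-0.002, 0.045, 0, 0, 0, 0, 0.3],
    [-0.002, 0.045, 0, 0, 0, 0, 0.3],
    [-0.002, 0.045, 0, 0, 0, 0, 0.3],
    [-0.002, 0.045, 0, 0, 0, 0, 0.3],
    [-0.002, 0.045, 0, 0, 0, 0, 0.3],
    [-0.001, 0.045, 0, 0, 0, 0, 0.3],
    [-0.001, 0.045, 0, 0, 0, 0, 0.3],
  ],
)

```text
clock: 10.15
tool_pos: [0.5227, 0.2153, 0.1536]
eef_rot: [-0.002, -0.058, 0.998, -0.001]
ft_force: [0.5, -0.2, 0.8]
opening: 0.0554
finger_force: 0.0
```

Request:
send_rows(
  plan=[
    [-0.001, 0.045, 0, 0, 0, 0, 0.3],
    [0, 0.04, 0.01, 0, 0, 0, 0.3],
    [0, 0.015, 0.02, 0, 0, 0, 0.3],
    [0, 0, 0, 0, 0, 0, 0.3],
    [0, 0, 0, 0, 0, 0, 0.3],
  ],
)

```text
clock: 10.65
tool_pos: [0.5125, 0.312, 0.1236]
eef_rot: [-0.003, -0.058, 0.998, -0.001]
ft_force: [0.3, -0.3, -0.1]
opening: 0.0556
finger_force: 0.0
```

```bash
cat >> m.py <<'E'
def tube(c,col,near):
    """banded tube mid and yaw in a wrist view, blobs nearest the given world xy, with band heights check by length"""
    b,_,_=blobs(m2(c["frame"],col,(0,0,512,384)),6);b=[q for q in b if q[1]>60]
    Q=[onz(c,*q[0],.068) for q in b];Q=sorted([q for q in Q if np.hypot(*(q[:2]-near))<.11],key=lambda q:q[0])
    if len(Q)!=2: print("blobs",b,Q);return
    d=Q[1]-Q[0];m=(Q[0]+Q[1])/2;print(col,"mid",m.round(4),"dist",np.linalg.norm(d).round(4),"yaw",np.degrees(np.arctan2(d[1],d[0])).round(2));return m
E
python3 - <<'E'
from m import *
c=wrist();m=tube(c,"yellow",np.array([.5145,.3128]))
togo([.5145,.3128,.041],6.65)
E
```

```text
yellow mid [0.5147 0.3129 0.068 ] dist 0.1034 yaw 6.58
at [0.5133 0.3113 0.1244] turn [-0.09 -0.24 -0.07] shift after turn [-0.0014  0.0013  0.0834] shift before [-0.0017  0.0014  0.0834]
```

Request:
send_rows(
  plan=[
    [-0.0015, 0.0015, 0.02, 0, 0, 0, 0.3],
    [0, 0, 0.03, 0, 0, 0, 0.3],
    [0, 0, 0.03, 0, 0, 0, 0.3],
    [0, 0, 0.003, 0, 0, 0, 0.3],
    [0, 0, 0, 0, 0, 0, 0],
    [0, 0, 0, 0, 0, 0, -1],
    [0, 0, 0, 0, 0, 0, -1],
    [0, 0, 0, 0, 0, 0, -1],
    [0, 0, 0, 0, 0, 0, -1],
  ],
)

```text
clock: 11.6
tool_pos: [0.5154, 0.3136, 0.0436]
eef_rot: [-0.0, -0.057, 0.998, -0.0]
ft_force: [-1.0, -5.3, 6.2]
opening: 0.0253
finger_force: 59.1
```

```bash
python3 -c "
from m import *
togo([.563,-.302,.17],9.2)"
```

```text
at [0.5154 0.3136 0.0436] turn [-0.02 -0.06 -2.61] shift after turn [ 0.0514 -0.6153 -0.1264] shift before [ 0.0235 -0.617  -0.1261]
```

Request:
send_rows(
  plan=[
    [0, 0, -0.02, 0, 0, 0, -1],
    [0, 0, -0.035, 0, 0, 0, -1],
    [0, 0, -0.035, 0, 0, 0, -1],
    [0.001, -0.03, -0.035, 0, 0, 0, -1],
    [0.001, -0.045, 0, 0, 0, 0, -1],
    [0.002, -0.045, 0, 0, 0, 0, -1],
    [0.002, -0.045, 0, 0, 0, 0, -1],
    [0.002, -0.045, 0, 0, 0, 0, -1],
    [0.002, -0.045, 0, 0, 0, 0, -1],
    [0.002, -0.045, 0, 0, 0, 0, -1],
  ],
)

```text
clock: 12.6
tool_pos: [0.5375, 0.0138, 0.1679]
eef_rot: [-0.001, -0.058, 0.998, 0.0]
ft_force: [1.2, 0.1, -2.1]
opening: 0.025
finger_force: 59.8
```

Request:
send_rows(
  plan=[
    [0.002, -0.045, 0, 0, 0, 0, -1],
    [0.002, -0.045, 0, 0, 0, 0, -1],
    [0.002, -0.045, 0, 0, 0, 0, -1],
    [0.002, -0.045, 0, 0, 0, 0, -1],
    [0.002, -0.045, 0, 0, 0, 0, -1],
    [0.002, -0.045, 0, 0, 0, 0, -1],
    [0.001, -0.035, 0, 0, 0, 0, -1],
    [0, -0.02, 0, 0, 0, -2.6, -1],
    [0, 0, 0, 0, 0, 0, -1],
    [0, 0, 0, 0, 0, 0, -1],
  ],
)

```text
clock: 13.6
tool_pos: [0.5622, -0.3087, 0.1673]
eef_rot: [-0.001, -0.08, 0.997, 0.0]
ft_force: [1.2, 0.8, -2.1]
opening: 0.0253
finger_force: 59.8
```

```bash
python3 -c "
from m import *
print(read_state()['opening']);togo([.564,-.302,.046],9.2)"
```

```text
0.025345078288023477
at [ 0.5622 -0.3087  0.1673] turn [ 0.02 -0.16  0.  ] shift after turn [-0.0029  0.0064  0.1213] shift before [-0.0032  0.0063  0.1213]
```

Request:
send_rows(
  plan=[
    [-0.003, 0.0065, 0.01, 0, -0.2, 0, -1],
    [0, 0, 0.03, 0, 0, 0, -1],
    [0, 0, 0.025, 0, 0, 0, -1],
    [0, 0, 0.02, 0, 0, 0, -1],
    [0, 0, 0.015, 0, 0, 0, -1],
    [0, 0, 0.01, 0, 0, 0, -1],
    [0, 0, 0.006, 0, 0, 0, -1],
    [0, 0, 0.004, 0, 0, 0, -1],
    [0, 0, 0, 0, 0, 0, -1],
    [0, 0, 0, 0, 0, 0, -1],
  ],
)

```text
clock: 14.6
tool_pos: [0.5645, -0.3021, 0.0474]
eef_rot: [0.0, -0.081, 0.997, -0.0]
ft_force: [0.4, 0.3, -1.8]
opening: 0.0253
finger_force: 59.7
```

Request:
send_rows(
  plan=[
    [0, 0, 0.0015, 0, 0, 0, -1],
    [0, 0, 0, 0, 0, 0, -0.2],
    [0, 0, 0, 0, 0, 0, 0.1],
    [0, 0, 0, 0, 0, 0, 0.3],
    [0, 0, 0, 0, 0, 0, 0.3],
    [0, 0, -0.02, 0, 0, 0, 0.3],
    [0, 0, -0.03, 0, 0, 0, 0.3],
    [0, 0, -0.03, 0, 0, 0, 0.3],
    [0, 0, -0.03, 0, 0, 0, 0.3],
    [0, 0, 0, 0, 0, 0, 0.3],
  ],
)

```text
clock: 15.6
tool_pos: [0.5661, -0.3033, 0.1596]
eef_rot: [0.003, -0.081, 0.997, -0.002]
ft_force: [-0.5, -0.9, -0.4]
opening: 0.0553
finger_force: 0.0
```

```bash
python3 - <<'E'
from m import *
c=wrist()
cv2.imwrite("pics/w6.png",c["frame"][:,:,::-1])
togo([.5208,.1819,.16],6.65)
E
```

```text
at [ 0.5652 -0.3027  0.1574] turn [-0.13  0.2   2.61] shift after turn [-0.012   0.4865 -0.0026] shift before [-0.0342  0.4854 -0.0036]
```

View pics/w6.png

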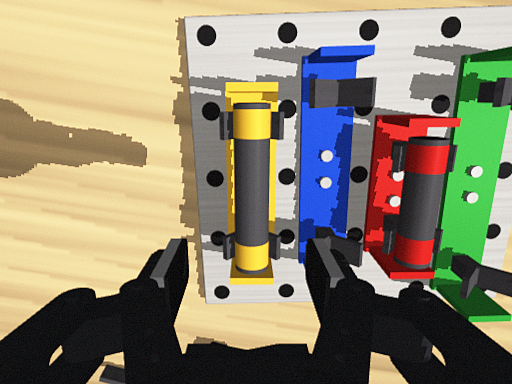

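Yellow lies home, with bands at (251,120) and (253,258) and both stops clear. Next is blue.

Request:
send_rows(
  plan=[
    [0, 0.015, 0, 0, 0.2, 2.6, 0.3],
    [-0.001, 0.03, 0, 0, 0, 0, 0.3],
    [-0.001, 0.04, 0, 0, 0, 0, 0.3],
    [-0.001, 0.045, 0, 0, 0, 0, 0.3],
    [-0.001, 0.045, 0, 0, 0, 0, 0.3],
    [-0.001, 0.045, 0, 0, 0, 0, 0.3],
    [-0.001, 0.045, 0, 0, 0, 0, 0.3],
    [-0.001, 0.045, 0, 0, 0, 0, 0.3],
    [-0.001, 0.045, 0, 0, 0, 0, 0.3],
    [-0.001, 0.045, 0, 0, 0, 0, 0.3],
  ],
)

```text
clock: 16.65
tool_pos: [0.5249, 0.0979, 0.1543]
eef_rot: [-0.002, -0.058, 0.998, -0.0]
ft_force: [0.8, -0.1, 0.3]
opening: 0.0557
finger_force: 0.0
```

Request:
send_rows(
  plan=[
    [-0.001, 0.045, 0, 0, 0, 0, 0.3],
    [0, 0.03, 0.01, 0, 0, 0, 0.3],
    [0, 0.01, 0.02, 0, 0, 0, 0.3],
    [0, 0, 0, 0, 0, 0, 0.3],
    [0, 0, 0, 0, 0, 0, 0.3],
  ],
)

```text
clock: 17.15
tool_pos: [0.5164, 0.1797, 0.1246]
eef_rot: [-0.003, -0.058, 0.998, -0.001]
ft_force: [0.1, 0.4, 0.6]
opening: 0.0553
finger_force: 0.0
```

```bash
python3 - <<'E'
from m import *
c=wrist();m=tube(c,"blue",np.array([.5208,.1819]))
togo([.5208,.1819,.041],6.65)
E
```

```text
blue mid [0.5215 0.1812 0.068 ] dist 0.1339 yaw 6.57
at [0.5171 0.1793 0.1253] turn [-0.06 -0.24 -0.07] shift after turn [-0.004   0.0021  0.0843] shift before [-0.0044  0.0022  0.0843]
```

Request:
send_rows(
  plan=[
    [-0.0045, 0.0015, 0.02, 0, -0.2, 0, 0.3],
    [0, 0, 0.03, 0, 0, 0, 0.3],
    [0, 0, 0.03, 0, 0, 0, 0.3],
    [0, 0, 0.004, 0, 0, 0, 0.3],
    [0, 0, 0, 0, 0, 0, 0],
    [0, 0, 0, 0, 0, 0, -1],
    [0, 0, 0, 0, 0, 0, -1],
    [0, 0, 0, 0, 0, 0, -1],
    [0, 0, 0, 0, 0, 0, -1],
  ],
)

```text
clock: 18.1
tool_pos: [0.5224, 0.1815, 0.043]
eef_rot: [0.001, -0.057, 0.998, -0.0]
ft_force: [-0.3, -5.9, 6.2]
opening: 0.0254
finger_force: 58.9
```

```bash
python3 -c "
from m import *
togo([.545,-.238,.17],11)"
```

```text
at [0.5224 0.1815 0.043 ] turn [-0.05  0.15 -4.42] shift after turn [ 0.0578 -0.4161 -0.127 ] shift before [ 0.0253 -0.4194 -0.1267]
```

Request:
send_rows(
  plan=[
    [0, 0, -0.02, 0, 0, 0, -1],
    [0, 0, -0.035, 0, 0, 0, -1],
    [0, 0, -0.035, 0, 0, 0, -1],
    [0.001, -0.03, -0.037, 0, 0, 0, -1],
    [0.002, -0.045, 0, 0, 0, 0, -1],
    [0.003, -0.045, 0, 0, 0, 0, -1],
    [0.003, -0.045, 0, 0, 0, 0, -1],
    [0.003, -0.045, 0, 0, 0, 0, -1],
    [0.003, -0.045, 0, 0, 0, 0, -1],
    [0.003, -0.045, 0, 0, 0, 0, -1],
  ],
)

```text
clock: 19.1
tool_pos: [0.5381, -0.1189, 0.1694]
eef_rot: [0.001, -0.058, 0.998, 0.0]
ft_force: [0.7, 0.0, -2.8]
opening: 0.0253
finger_force: 59.9
```

Request:
send_rows(
  plan=[
    [0.003, -0.045, 0, 0, 0, 0, -1],
    [0.003, -0.04, 0, 0, 0, 0, -1],
    [0.002, -0.02, 0, 0, 0, 0, -1],
    [0, -0.013, 0, 0, 0, -4.4, -1],
    [0, 0, 0, 0, 0, 0, -1],
    [0, 0, 0, 0, 0, 0, -1],
  ],
)

```text
clock: 19.7
tool_pos: [0.5439, -0.2347, 0.1688]
eef_rot: [0.0, -0.095, 0.995, 0.0]
ft_force: [-0.2, 0.9, -2.2]
opening: 0.0253
finger_force: 59.8
```

```bash
python3 -c "
from m import *
print(read_state()['opening']);togo([.546,-.238,.046],11)"
```

```text
0.025315453827706936
at [ 0.5439 -0.2347  0.1688] turn [ 0.03  0.04 -0.04] shift after turn [-0.0015 -0.0036  0.1228] shift before [-0.0014 -0.0037  0.1228]
```

Request:
send_rows(
  plan=[
    [-0.0015, -0.0035, 0.01, 0, 0, 0, -1],
    [0, 0, 0.03, 0, 0, 0, -1],
    [0, 0, 0.025, 0, 0, 0, -1],
    [0, 0, 0.02, 0, 0, 0, -1],
    [0, 0, 0.015, 0, 0, 0, -1],
    [0, 0, 0.01, 0, 0, 0, -1],
    [0, 0, 0.006, 0, 0, 0, -1],
    [0, 0, 0.005, 0, 0, 0, -1],
    [0, 0, 0.001, 0, 0, 0, -1],
    [0, 0, 0, 0, 0, 0, -1],
  ],
)

```text
clock: 20.7
tool_pos: [0.5463, -0.2382, 0.047]
eef_rot: [0.0, -0.097, 0.995, 0.0]
ft_force: [-1.3, 2.5, 1.3]
opening: 0.025
finger_force: 60.1
```

Request:
send_rows(
  plan=[
    [0, 0, 0.0015, 0, 0, 0, -1],
    [0, 0, 0, 0, 0, 0, -0.2],
    [0, 0, 0, 0, 0, 0, 0.1],
    [0, 0, 0, 0, 0, 0, 0.3],
    [0, 0, 0, 0, 0, 0, 0.3],
    [0, 0, -0.02, 0, 0, 0, 0.3],
    [0, 0, -0.03, 0, 0, 0, 0.3],
    [0, 0, -0.03, 0, 0, 0, 0.3],
    [0, 0, -0.03, 0, 0, 0, 0.3],
    [0, 0, 0, 0, 0, 0, 0.3],
  ],
)

```text
clock: 21.7
tool_pos: [0.548, -0.2397, 0.1587]
eef_rot: [0.003, -0.096, 0.995, -0.002]
ft_force: [0.4, -0.5, -0.9]
opening: 0.0557
finger_force: 0.0
```

```bash
python3 - <<'E'
from m import *
c=wrist()
cv2.imwrite("pics/w7.png",c["frame"][:,:,::-1])
togo([.5289,.1175,.16],6.65)
E
```

```text
at [ 0.5471 -0.2391  0.1567] turn [-0.12  0.2   4.41] shift after turn [-0.0232  0.3563 -0.0033] shift before [-0.0505  0.3535 -0.0039]
```

View pics/w7.png

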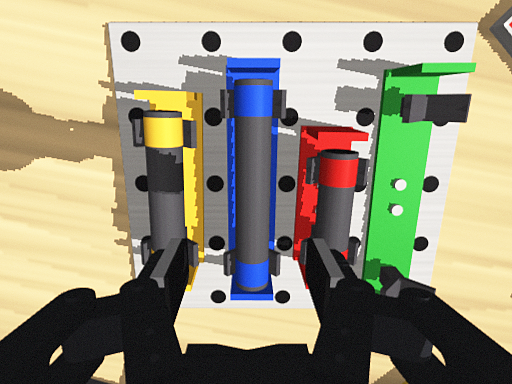

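Blue lies home, with bands at (253,97) and (252,275). Last is green.

Request:
send_rows(
  plan=[
    [0, 0.015, 0, 0, 0.2, 4.4, 0.3],
    [-0.002, 0.03, 0, 0, 0, 0, 0.3],
    [-0.002, 0.04, 0, 0, 0, 0, 0.3],
    [-0.003, 0.045, 0, 0, 0, 0, 0.3],
    [-0.003, 0.045, 0, 0, 0, 0, 0.3],
    [-0.003, 0.045, 0, 0, 0, 0, 0.3],
    [-0.003, 0.045, 0, 0, 0, 0, 0.3],
    [-0.003, 0.04, 0, 0, 0, 0, 0.3],
    [-0.003, 0.03, 0.01, 0, 0, 0, 0.3],
    [-0.002, 0.02, 0.02, 0, 0, 0, 0.3],
  ],
)

```text
clock: 22.75
tool_pos: [0.5274, 0.1198, 0.1243]
eef_rot: [-0.001, -0.06, 0.998, 0.0]
ft_force: [1.0, -0.6, -0.0]
opening: 0.0554
finger_force: 0.0
```

Request:
send_rows(
  plan=[
    [0, 0, 0, 0, 0, 0, 0.3],
    [0, 0, 0, 0, 0, 0, 0.3],
  ],
)

```text
clock: 22.95
tool_pos: [0.5267, 0.1163, 0.1236]
eef_rot: [-0.003, -0.059, 0.998, -0.001]
ft_force: [0.5, -0.5, 0.2]
opening: 0.0554
finger_force: 0.0
```

```bash
python3 - <<'E'
from m import *
c=wrist();m=tube(c,"green",np.array([.5289,.1175]))
togo([.529,.1172,.041],6.65)
E
```

```text
green mid [0.5301 0.1157 0.068 ] dist 0.1645 yaw 6.52
at [0.5272 0.1155 0.1243] turn [-0.07 -0.26 -0.03] shift after turn [-0.002   0.0015  0.0833] shift before [-0.0023  0.0016  0.0833]
```

Request:
send_rows(
  plan=[
    [-0.003, 0.0005, 0.02, 0, -0.2, 0, 0.3],
    [0, 0, 0.03, 0, 0, 0, 0.3],
    [0, 0, 0.03, 0, 0, 0, 0.3],
    [0, 0, 0.003, 0, 0, 0, 0.3],
    [0, 0, 0, 0, 0, 0, 0],
    [0, 0, 0, 0, 0, 0, -1],
    [0, 0, 0, 0, 0, 0, -1],
    [0, 0, 0, 0, 0, 0, -1],
    [0, 0, 0, 0, 0, 0, -1],
  ],
)

```text
clock: 23.9
tool_pos: [0.5314, 0.1161, 0.0433]
eef_rot: [0.001, -0.057, 0.998, -0.0]
ft_force: [-0.1, -5.3, 6.2]
opening: 0.0253
finger_force: 58.9
```

```bash
python3 -c "
from m import *
togo([.538,-.103,.17],11.5)"
```

```text
at [0.5314 0.1161 0.0433] turn [-0.07  0.15 -4.92] shift after turn [ 0.0372 -0.216  -0.1267] shift before [ 0.0182 -0.2185 -0.1265]
```

Request:
send_rows(
  plan=[
    [0, 0, -0.02, 0, 0, 0, -1],
    [0, 0, -0.035, 0, 0, 0, -1],
    [0, 0, -0.035, 0, 0, 0, -1],
    [0.002, -0.03, -0.037, 0, 0, 0, -1],
    [0.003, -0.045, 0, 0, 0, 0, -1],
    [0.004, -0.045, 0, 0, 0, 0, -1],
    [0.004, -0.045, 0, 0, 0, 0, -1],
    [0.003, -0.035, 0, 0, 0, 0, -1],
    [0.002, -0.019, 0, 0, 0, -4.9, -1],
    [0, 0, 0, 0, 0, 0, -1],
  ],
)

```text
clock: 24.9
tool_pos: [0.5374, -0.1061, 0.1697]
eef_rot: [0.001, -0.099, 0.995, -0.001]
ft_force: [0.2, 0.3, -2.7]
opening: 0.0252
finger_force: 59.9
```

Request:
send_rows(
  plan=[
    [0, 0, 0, 0, 0, 0, -1],
  ],
)

```text
clock: 25.0
tool_pos: [0.5377, -0.1021, 0.1693]
eef_rot: [0.0, -0.1, 0.995, 0.0]
ft_force: [0.5, 0.7, -2.3]
opening: 0.0254
finger_force: 59.9
```

```bash
python3 -c "
from m import *
print(read_state()['opening']);togo([.538,-.103,.046],11.5)"
```

```text
0.025366160903329566
at [ 0.5377 -0.1021  0.1693] turn [ 0.01  0.05 -0.03] shift after turn [-1.000e-04 -9.000e-04  1.233e-01] shift before [-0.     -0.0009  0.1233]
```

Request:
send_rows(
  plan=[
    [0, -0.001, 0.01, 0, 0, 0, -1],
    [0, 0, 0.03, 0, 0, 0, -1],
    [0, 0, 0.025, 0, 0, 0, -1],
    [0, 0, 0.02, 0, 0, 0, -1],
    [0, 0, 0.015, 0, 0, 0, -1],
    [0, 0, 0.01, 0, 0, 0, -1],
    [0, 0, 0.006, 0, 0, 0, -1],
    [0, 0, 0.005, 0, 0, 0, -1],
    [0, 0, 0.001, 0, 0, 0, -1],
    [0, 0, 0, 0, 0, 0, -1],
  ],
)

```text
clock: 26.0
tool_pos: [0.5382, -0.1031, 0.047]
eef_rot: [0.0, -0.101, 0.995, -0.0]
ft_force: [-0.2, 0.2, -3.8]
opening: 0.0252
finger_force: 59.9
```

Request:
send_rows(
  plan=[
    [0, 0, 0.0015, 0, 0, 0, -1],
    [0, 0, 0, 0, 0, 0, -0.2],
    [0, 0, 0, 0, 0, 0, 0.1],
    [0, 0, 0, 0, 0, 0, 0.3],
    [0, 0, 0, 0, 0, 0, 0.3],
    [0, 0, -0.02, 0, 0, 0, 0.3],
    [0, 0, -0.03, 0, 0, 0, 0.3],
    [0, 0, -0.03, 0, 0, 0, 0.3],
    [0, 0, -0.03, 0, 0, 0, 0.3],
    [0, -0.03, -0.03, 0, 0, 0, 0.3],
  ],
)

```text
clock: 27.0
tool_pos: [0.5439, -0.1286, 0.1863]
eef_rot: [-0.0, -0.104, 0.995, 0.001]
ft_force: [1.4, 0.2, -0.4]
opening: 0.0553
finger_force: 0.0
```

Request:
send_rows(
  plan=[
    [0, -0.03, -0.03, 0, 0, 0, 0.3],
    [0, -0.03, -0.03, 0, 0, 0, 0.3],
    [0, 0, -0.02, 0, 0, 0, 0.3],
    [0, 0, 0, 0, 0, 0, 0.3],
    [0, 0, 0, 0, 0, 0, 0.3],
    [0, 0, 0, 0, 0, 0, 0.3],
  ],
)

```text
clock: 27.6
tool_pos: [0.5555, -0.1904, 0.2641]
eef_rot: [-0.001, -0.101, 0.995, 0.0]
ft_force: [0.1, -0.3, -1.5]
opening: 0.0555
finger_force: 0.0
```

```bash
python3 - <<'E'
from m import *
c=wrist()
N={"red":(.5515,-.1715,9.8),"blue":(.5446,-.2381,11),"yellow":(.5633,-.302,9.2),"green":(.5369,-.1027,11.5)}
b=0
for k,(x,y,a) in N.items():
    H2=m2(c["frame"],k,(0,0,512,384))
    L={"red":.1,"yellow":.13,"blue":.16,"green":.19}[k]
    d=np.array([np.cos(np.radians(a)),np.sin(np.radians(a)),0])*(L/2-.014)
    for s in(-1,1):
        u,v=px(c,np.array([x,y,.070])+s*d)[0];cv2.drawMarker(c["frame"],(int(u),int(v)),(255,255,255),cv2.MARKER_CROSS,9,1)
cv2.imwrite("pics/w8.png",cv2.resize(c["frame"][:,:,::-1],(800,600)))
t=cams.read_camera("top");cv2.imwrite("pics/top2.png",cv2.resize(t["frame"][:,:,::-1],(800,600)))
E
```

```text
(no output)
```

View pics/w8.png

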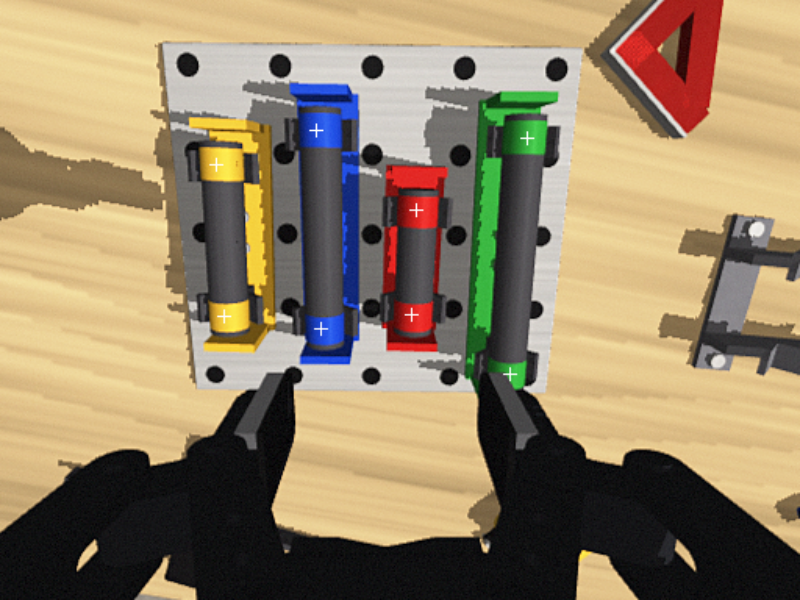

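View pics/top2.png

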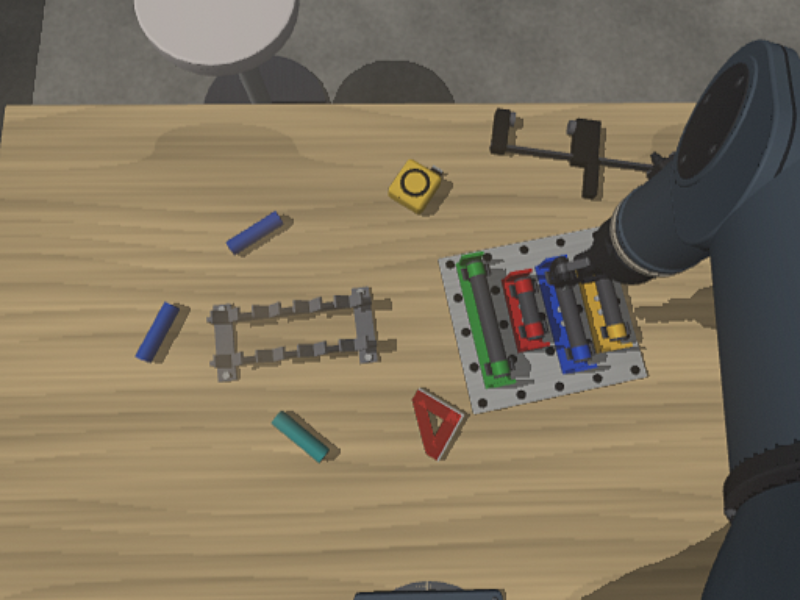

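All four tubes lie in their nests with the bands on the predicted crosses. The tape (415,185) and the square (437,424) have not moved, and the gripper is clear.

```bash
python3 -c "
from cell import bot
print(bot.close_job())"
```

```text
the job is handed in; nothing more can be done
None
```

All four tubes lie home in the nests of their own colour, the tape measure and magnetic square are where they were, and the job was handed in at about 28 s; the hand-in returned no verdict.

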